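# Wedge the rocking tachometer tester firm

### The job

The tachometer tester rocks on the bench because the levelling screw at one corner, the one the thin end of the black wedge points towards, has seized short of the bench. With the fingertips push the wedge along the bench, thin end first, under that screw until it is snug and the tester no longer rocks but is not jacked up, then take the fingers off it and press down firmly on that corner's lug for a moment to prove that it stands level and does not give; if it gives, push further and test again. Lift and carry nothing, do not shove the tester out of place, leave the loose instrument parts lying where they are, and finish with the hand clear.

Things in the scene. Friction and masses are not known exactly. Their poses are not given: they have to be found in the camera images.
- tester: Grey tachometer tester, 3.1 kg, loose. Base plate 180 x 150 mm, underside 32 mm above the bench; drive case 150 x 100 mm on it, top at 105 mm, round seat to 118 mm; dark motor on its -y side. At each corner (x = +-80, y = +-100 mm) a lug with a levelling screw, ball radius 12 mm, under it. Origin: on the bench under the plate's middle, z up. Level by its own weight; slides if pushed over some 10 N
- seized_screw (a point): Point on the tester 0 mm above the bench straight below its seized screw (tester x = -80, y = +100 mm), axes as the tester's. The other three screws stand on the bench; this one's ball hangs 4 to 8 mm (unknown) clear of it when the tester is level. The screw does not turn or slide. 4 to 7 N down on the lug above rocks the tester about the diagonal until this ball lands
- lug: The tester's lug over the seized screw: ear 34 mm wide, 10 mm thick, with a steel hexagon jam nut about 19 mm wide on it. Origin: centre of the nut's top face, 48 mm above the bench when level, straight above the ball; axes as the tester's. The drive case's side is 45 mm away. The place to press: 10 N or more straight down shows whether the corner gives
- wedge: Black acetal wedge, 55 g, loose, flat on the bench: 100 mm long, 42 mm wide; its top slopes evenly from 1.5 mm (thin end, x = +50 mm) to 16 mm (upright square thick end, x = -50 mm). Origin: middle of its underside. Starts on the tester's +y side, thin end roughly towards the seized screw, 10 to 60 mm short of it. Slides with under 1 N; once snug the push rises steeply past 5 N; friction keeps it
- tachometer: Loose bystander: round black tachometer, 83 mm diameter, 64 mm tall, lying on its back with the glass face up. Origin: centre of its underside. (Not listed: a fixed swing arm magnifier, 450 mm tall, stands at the bench's far right corner, x 0.5 to 0.95, y below -0.25 m, its lens head 345 mm up; keep clear of it)
- loose_knob: Loose bystander: knurled aluminium knob, 30 mm diameter, 23 mm tall. Origin: centre of its underside
- gasket: Loose bystander: copper gasket ring, 44 mm outside and 30 mm inside diameter, 5 mm thick. Origin: centre of its underside
- hub: Loose bystander: turned steel dial hub, flange 46 mm diameter, 28 mm tall with its spigot. Origin: centre of its underside
Things that resemble listed ones, but are neither listed nor needed, are in the scene too. There is more than one size of the wedge; the job needs the largest.

How it is judged:
By the outcome, as a careful person would: the job done as asked, in the order asked, and still so for the second after the job is handed in, with the robot touching nothing.
It also fails if it takes over 51 s, if anything falls off the work surface, if the arm or the gripper's body presses on something with over 40 N, if the wrist force passes 120 N, or if a joint passes its speed limit or range.

### The arm

A 6-joint arm with a two-finger parallel gripper is mounted at the origin on the work surface. World frame = base frame: x ahead of the robot, y to its left, z up, the work surface at z = 0. Lengths are in mm, angles in degrees, forces in N, time in s.
With the tool pointing down it reaches from about 300 to 850 mm from the base axis. Payload 4.2 kg.
Tool frame: the origin (TCP) lies between the finger pads; the fingertips stand ahead of it and the grasp point (between the pads) lies 8 mm behind it (env.tip_reach is the x of the fingertips in the tool frame, in mm); x points along the fingers, y is the direction in which the jaws open and shut, and the axes are right-handed (so a half turn about x gives the same grasp; the last joint's range is limited). The gripper opens to 91 mm and grips with 3 to 60 N. Pads are 32 mm wide; open, the fingers measure 118 mm over their backs; the gripper's body (76 mm by 178 mm) begins 60 mm behind the grasp point.
Start: joints at [-69.271, 18.312, 89.639, -0, 72.044, -1.146], TCP at [214.244, -533.612, 224.976] pointing down, gripper open.
Joint ranges: [-177.97, 177.97], [-48.28, 115.42], [12.27, 149.76], [-77.06, 257.06], [2.81, 150.46], [-146.56, 146.56]. Speed limits (degrees/s): [147.25, 147.25, 180, 180, 180, 180].

### API

Orientations are given as [roll, pitch, yaw] about the fixed x, y, z axes, in that order (R = Rz(yaw) Ry(pitch) Rx(roll)).
In Python, from workcell import env, cams gives the robot as it stands.
- The arm moves only by the tool arm_command, never from a script. Its argument "deltas" is a list of rows, each a list of 3 entries, a list of its own where there are three numbers: the opening, from 0 (shut) to 1 (fully open), then the shift along the world's x, y, z in mm, then the turn about the world's z in rad. A call has 1 to 20 rows; each row is the pose to reach, as a shift and turn from the pose commanded when the call began; what a row does not reach only later rows make up. A row lasts 1/10 s, in which the tool goes at most 50 mm and 8.59 degrees, less where a joint would pass 70% of its speed; a pose out of reach is approached as far as the arm can. A call with a gripper value outside its range is refused whole. The fingers move at their own pace and stop on an object; "grip_force" is the grip in N (left out, the last holds). Time passes only in rows, so rows that repeat a pose let the fingers close. It gives the time, the measured TCP pose, the force and the opening at its end, in the units of the state.
- env.state(): the state, without advancing time (a new reading comes with each control period).
- cams.grab_frame(name): name is "side" or "top" or "wrist"; returns a dict with "img" (480x640x3 uint8, red, green, blue), "K" (3x3 intrinsics, pixels), "rvec" (rotation vector, rad) and "tvec" (3), from world to camera coordinates, as OpenCV has them. Camera axes: x right, y down, z forward; pixel columns grow to the right and rows downward; lengths in mm; the calibration is good to about 2 mm. A picture is of the moment at which its call begins. There is no depth.
- env.job_done(): hands the job in, once; it reports no verdict.
Trained networks look in a picture, given as the dict that the camera call returned (one of the last four; its "shot" number tells which), for a name from the list of things; names that differ only in an ending like _2 or _b are one class to them, and where a whole thing is asked for, a point or a joint stands for the part that bears it (a point fixed in the world has none). Each returns a list of dicts, best first, with "conf" (0 to 1); they miss things now and then, are a little off and sometimes report something else, mostly with a low value. They report only what shows in the picture. A call takes as long as a camera call. They do not tell look-alikes from the thing itself.
- cams.silhouettes(picture, name): "region" (480x640 bool, what is visible of it) and "centre" ([column, row] in pixels, amid what is visible of it).
The state is a dict: "time_s": time; "qpos": joint angles; "qvel": joint speeds; "effort": joint torques, N m; "ee_pos": TCP position; "ee_rot": TCP orientation; "force": force on the tool from outside, world axes, zero at the start; "torque": the same for the moment, N m; "gripper_width": finger opening in mm.
Only numpy, scipy, OpenCV 4.12 (cv2) and the standard library are available. Lean on these libraries where they do the work, as an engineer would, in place of code of your own. Each camera call takes 0.05 s, during which the arm holds its last target.

## Working session

There is one attempt and no reset: what is moved stays moved. The work goes in short steps, Python scripts to look and compute and a tool call to move; the robot and the scene stay as the last step left them, time stands still between calls to the robot, and variables do not carry over. Pictures are saved under pics/ and viewed, and the job is handed in when it is done.

Besides the shell and the picture viewer there is one more tool, called after "Call:" by a JSON object that holds its "api" and its "payload", one argument or row to a line. arm_command: Moves the arm, as the interface text tells. Its arguments: {"type":"object","properties":{"deltas":{"type":"array","items":{"type":"array"}},"grip_force":{"type":"number"}},"required":["deltas"]}

```bash
ls; mkdir -p pics; python3 - <<'E'
from workcell import env, cams
import cv2
print(env.state(), env.tip_reach)
for n in ["side","top","wrist"]:
    f=cams.grab_frame(n); cv2.imwrite(f"pics/a_{n}.png",f["img"][:,:,::-1]); print(n,f["K"].tolist(),f["rvec"],f["tvec"])
    for name in ["tester","wedge","lug"]:
        for d in cams.silhouettes(f,name): print(name,d["conf"],d["centre"],d["region"].sum())
E
```

```text
pics
{'time_s': 0.0, 'qpos': array([-6.92712551e+01,  1.83528067e+01,  8.97085071e+01, -1.18841417e-03,
        7.20450235e+01, -1.14550294e+00]), 'qvel': array([ 0.04000097, -0.01912763,  0.07806819, -0.07499491,  0.06680993,
        0.01817222]), 'effort': array([-3.34399056e-04, -4.12458515e+01, -2.31975031e+01,  7.28077255e-02,
        4.56400705e-02, -1.36352282e-04]), 'ee_pos': array([ 214.04640598, -533.12614177,  224.09436466]), 'ee_rot': array([-90.53674581,  89.89365677, 111.33786948]), 'force': array([-0.59997672,  0.57734426,  0.23316466]), 'torque': array([-0.00205464,  0.04102844,  0.00844794]), 'gripper_width': 91.12162191079443} 11.0
side [[447.5679762831336, 0.0, 321.00602027133726], [0.0, 447.5679762831336, 244.76914440034295], [0.0, 0.0, 1.0]] [ 0.27345104 -2.70073015  1.35517948] [556.33824906  99.07481216 632.93084206]
tester 0.57 [313.5, 225.5] 9364
wedge 0.94 [367.8, 343.4] 1909
wedge 0.92 [444.2, 343.9] 1050
wedge 0.86 [300.6, 429.8] 1641
lug 0.67 [366.8, 262.7] 608
top [[614.7603474098787, 0.0, 314.610576390367], [0.0, 614.7603474098787, 240.75068276354688], [0.0, 0.0, 1.0]] [ 2.1355679  -2.07769875  0.21991478] [-13.06343774 567.21358401 839.20240154]
tester 0.67 [352.8, 227.8] 14515
wedge 0.76 [126.5, 269.3] 862
wedge 0.63 [224.3, 375.5] 882
wedge 0.56 [222.6, 303.4] 1859
lug 0.89 [298.4, 290.3] 709
wrist [[348.03906286758314, 0.0, 318.8693578975852], [0.0, 348.03906286758314, 239.61077062968891], [0.0, 0.0, 1.0]] [-2.39543346  1.62022242  0.23878816] [-574.40303646  -31.9185193   392.02831108]
```

View pics/a_side.png

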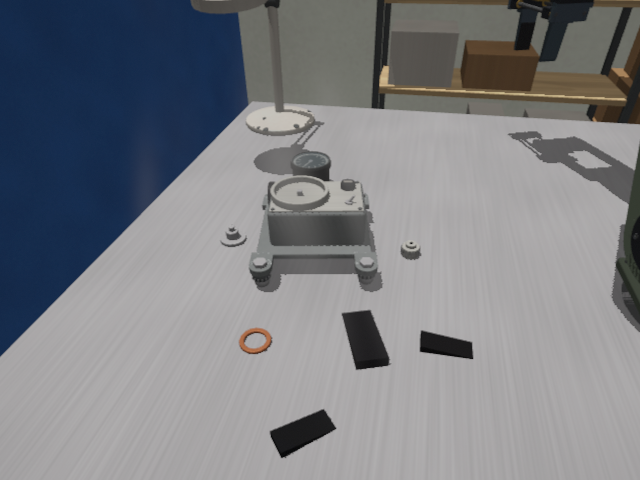

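View pics/a_top.png

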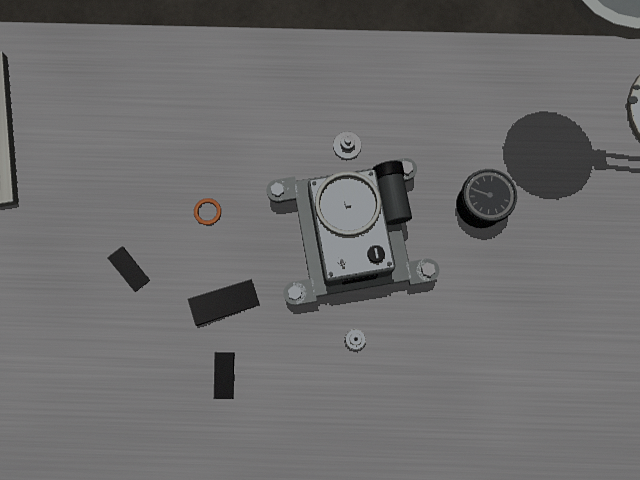

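The top view shows the tester around (350,225), its near-left lug at (296,292) and the large wedge at (223,303), with the thin end on the right. The small wedges are at (128,269) and (224,375). The side view agrees, with the big wedge at (365,338). Next I'll fit poses with models.

```bash
cat > h.py <<'E'
from workcell import env, cams
import cv2, numpy as np
from scipy.optimize import minimize, least_squares
def proj(f,P): return cv2.projectPoints(np.float64(P).reshape(-1,1,3),f["rvec"],f["tvec"],f["K"],None)[0][:,0]
def ray(f,uv,z):
    R=cv2.Rodrigues(f["rvec"])[0]; c=-R.T@np.ravel(f["tvec"]); d=R.T@np.linalg.inv(f["K"])@np.array([uv[0],uv[1],1.])
    return c+d*(z-c[2])/d[2]
def T(p,P):
    a=np.radians(p[2]);c,s=np.cos(a),np.sin(a);P=np.float64(P);Q=P.copy()
    Q[:,0]=p[0]+c*P[:,0]-s*P[:,1];Q[:,1]=p[1]+s*P[:,0]+c*P[:,1];return Q
W=np.array([[x,y,z] for x,zt in((-50,16),(50,1.5)) for y in(-21,21) for z in(0,zt)],float)
def wedge_fit(fs,regs,p0):
    S=4
    def cost(p):
        t=0
        for f,r in zip(fs,regs):
            h=cv2.convexHull(np.float32(proj(f,T(p,W))))[:,0]
            m=np.zeros((480*S,640*S),np.uint8);cv2.fillConvexPoly(m,np.int32(np.round(h*S+S/2)),1)
            m=cv2.resize(m.astype(np.float32),(640,480),interpolation=cv2.INTER_AREA)
            t+=np.abs(m-r).sum()/r.sum()
        return t
    return minimize(cost,p0,method="Nelder-Mead",options=dict(initial_simplex=np.array(p0)+np.array([[0,0,0],[15,0,0],[0,15,0],[0,0,12]]),xatol=.05,fatol=1e-4))
E
python3 - <<'E'
from h import *
fs={n:cams.grab_frame(n) for n in("side","top")}
pk={"side":(367,343),"top":(222,303)}
regs={}
for n,f in fs.items():
    L=cams.silhouettes(f,"wedge"); regs[n]=min(L,key=lambda d:np.hypot(*(np.array(d["centre"])-pk[n])))["region"]
    # dark-pixel refinement
    k=cv2.dilate(regs[n].astype(np.uint8),np.ones((7,7)))>0
    dark=(f["img"].max(2)<45)&k; print(n,regs[n].sum(),dark.sum())
    L=cams.silhouettes(f,"lug"); print([(d["conf"],d["centre"]) for d in L])
    cv2.imwrite(f"pics/z_{n}.png",cv2.resize(f["img"][200:400,170:470,::-1],None,fx=2.6,fy=2.6,interpolation=2) )
p=ray(fs["top"],pk["top"],8);print(p)
for lst in(["top"],["side"],["side","top"]):
  for a in(-90,-70):
    r=wedge_fit([fs[n] for n in lst],[regs[n] for n in lst],[p[0],p[1],a]);print(lst,r.x,r.fun)
tops=[(278,188),(407,169),(428,269),(295,292)]
for t in tops: print(t,ray(fs["top"],t,48))
for n in fs: print(n, proj(fs[n],T(r.x,W)).round(0).tolist())
for b in ["tachometer","loose_knob","gasket","hub"]:
    L=cams.silhouettes(fs["top"],b)
    if L: print(b,L[0]["conf"],ray(fs["top"],L[0]["centre"],10).round())
E
```

```text
side 1817 1678
[(0.82, [364.1, 266.9]), (0.67, [366.9, 342.3])]
top 1919 1829
[(0.97, [298.5, 293.1])]
[478.22777857 140.84431628   8.        ]
['top'] [481.52695535 138.42253207 -70.65423519] 0.040874153204794164
['top'] [481.70380326 138.23883697 -70.33752137] 0.0410695674830641
['side'] [481.06925525 138.41403136 -69.24599627] 0.04812190423775454
['side'] [480.77260986 137.76387337 -70.03210066] 0.043650247660979635
['side', 'top'] [481.11787873 138.21483616 -70.20446547] 0.09461506936256874
['side', 'top'] [481.15360846 138.11780844 -69.53645896] 0.09561820316087166
(278, 188) [650.20472647  60.25308376  48.        ]
(407, 169) [ 685.65728672 -134.91210497   48.        ]
(428, 269) [ 532.1696066  -165.12442797   48.        ]
(295, 292) [492.86128157  29.09612623  48.        ]
side [[388.0, 365.0], [389.0, 357.0], [355.0, 369.0], [356.0, 361.0], [369.0, 310.0], [369.0, 309.0], [341.0, 313.0], [341.0, 312.0]]
top [[197.0, 325.0], [195.0, 325.0], [189.0, 299.0], [187.0, 298.0], [260.0, 304.0], [260.0, 304.0], [252.0, 278.0], [252.0, 278.0]]
tachometer 0.95 [ 654. -263.   10.]
loose_knob 0.67 [430. -62.  10.]
gasket 0.54 [632. 164.  10.]
hub 0.76 [736. -47.  10.]
```

```bash
python3 - <<'E'
from h import *
from scipy.spatial.transform import Rotation as Ro
s=env.state();R=Ro.from_euler('xyz',s["ee_rot"],degrees=True).as_matrix();print(s["time_s"],s["ee_pos"],s["force"]);print(R.round(3))
y=R[:,1];print("tool y yaw",np.degrees(np.arctan2(y[1],y[0])))
f=cams.grab_frame("top")
for d in cams.silhouettes(f,"wedge"): print(d["centre"],ray(f,d["centre"],6).round())
import numpy as np
B=np.array([493,30.]);p=np.array([464,185.2])
for R in(120,150,200):
  for th in np.arange(8,16,.1):
    a0=np.radians(-70);a1=a0-np.radians(th)
    # clockwise arc
    q=p+R*np.array([ -np.sin(a1)+np.sin(a0), np.cos(a1)-np.cos(a0)])*1
    q=p+R*np.array([-(np.sin(a1)-np.sin(a0)), (np.cos(a1)-np.cos(a0))])
    d=B-q
    if abs(np.degrees(np.arctan2(d[1],d[0]))-np.degrees(a1))<.15: print(R,th,q,np.degrees(a1));break
E
```

```text
1.1 [ 214.22275151 -533.60980214  224.96773368] [ 0.23017284 -0.38993141  0.97780164]
[[ 0.     0.373 -0.928]
 [-0.    -0.928 -0.373]
 [-1.     0.     0.   ]]
tool y yaw -68.12422470978075
[220.7, 373.8] [373. 137.   6.]
[126.7, 267.9] [528. 291.   6.]
120 9.999999999999993 [469.41381587 164.99536412] -79.99999999999999
150 10.199999999999992 [470.85729165 159.42840338] -80.19999999999999
200 10.59999999999999 [473.37590816 149.46116378] -80.59999999999998
```

Call:
{"api": "arm_command", "payload": {
  "deltas": [
    [0.11,[240,745,0],1.538],
    [0.11,[240,745,0],1.538],
    [0.11,[240,745,0],1.538],
    [0.11,[240,745,0],1.538],
    [0.11,[240,745,0],1.538],
    [0.11,[240,745,0],1.538],
    [0.11,[240,745,0],1.538],
    [0.11,[240,745,0],1.538],
    [0.11,[240,745,0],1.538],
    [0.11,[240,745,0],1.538],
    [0.11,[240,745,0],1.538],
    [0.11,[240,745,0],1.538],
    [0.11,[240,745,0],1.538],
    [0.11,[240,745,0],1.538],
    [0.11,[240,745,0],1.538],
    [0.11,[240,745,0],1.538],
    [0.11,[240,745,-100],1.538],
    [0.11,[240,745,-160],1.538],
    [0.11,[240,745,-160],1.538],
    [0.11,[240,745,-160],1.538]
  ]
}}

```text
time_s: 3.2
ee_pos: [450.5, 209.9, 60.5]
ee_rot: [-86.2, 89.4, -156.1]
force: [-0.8, -0.4, -0.0]
gripper_width: 9.8
```

```bash
python3 - <<'E'
from h import *
s=env.state();print(s["time_s"],s["ee_pos"],s["ee_rot"],s["force"],s["gripper_width"])
for n in("side","top"):
    f=cams.grab_frame(n);cv2.imwrite(f"pics/b_{n}.png",f["img"][:,:,::-1])
E
```

```text
3.2 [450.47277404 209.88271012  60.49506133] [ -86.15121029   89.38404139 -156.13477616] [-0.7513229  -0.35242775 -0.0030661 ] 9.81978272385855
```

View pics/b_side.png

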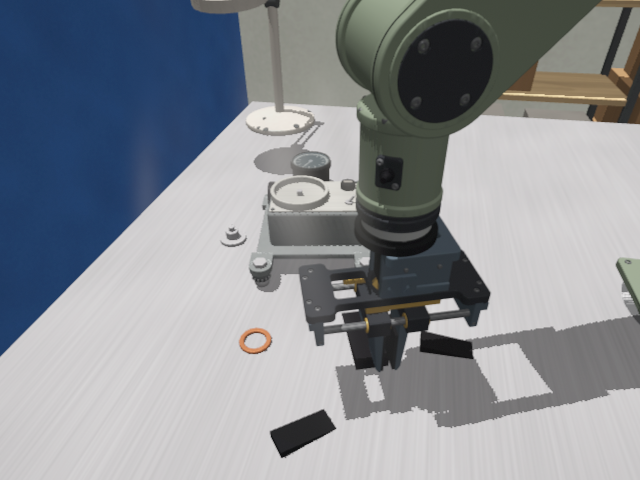

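View pics/b_top.png

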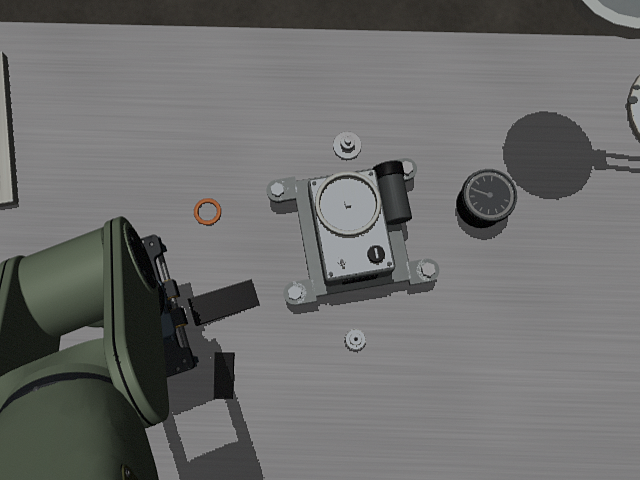

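The hand is behind the thick end, with the fingers astride the wedge axis at about top (190,305). Next I'll descend.

Call:
{"api": "arm_command", "payload": {
  "deltas": [
    [0.11,[0,0,-25],0],
    [0.11,[0,0,-50],0],
    [0.11,[0,0,-50],0],
    [0.11,[0,0,-50],0],
    [0.11,[0,0,-50],0]
  ]
}}

```text
time_s: 3.8
ee_pos: [456.1, 212.1, 17.3]
ee_rot: [93.6, 89.7, 23.6]
force: [-0.1, 0.0, 0.1]
gripper_width: 10.0
```

```bash
python3 - <<'E'
from h import *
s=env.state();print(s["time_s"],s["ee_pos"],s["ee_rot"],s["force"],s["gripper_width"])
f=cams.grab_frame("top");cv2.imwrite("pics/c_top.png",cv2.resize(f["img"][220:400,100:340,::-1],None,fx=3,fy=3,interpolation=2))
f=cams.grab_frame("wrist");cv2.imwrite("pics/c_wr.png",f["img"][:,:,::-1])
E
```

```text
3.8 [456.06689661 212.1158737   17.27602297] [93.59645558 89.72452682 23.58596661] [-0.12266134  0.04641417  0.07247233] 9.995045679280768
```

View pics/c_top.png

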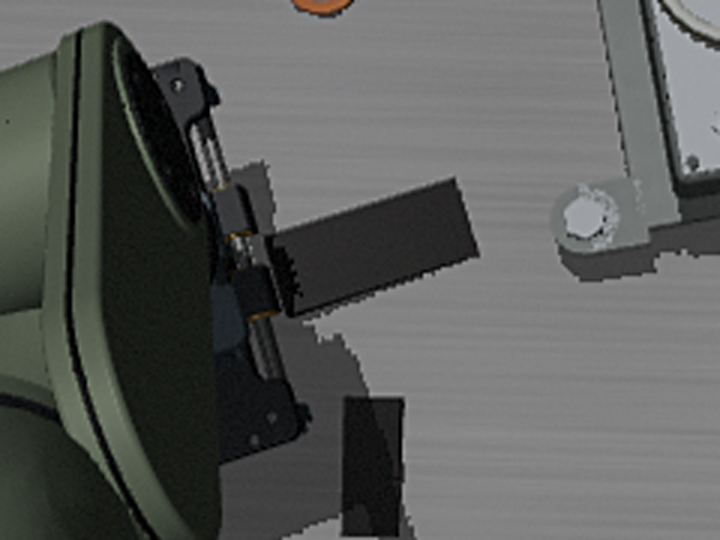

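View pics/c_wr.png

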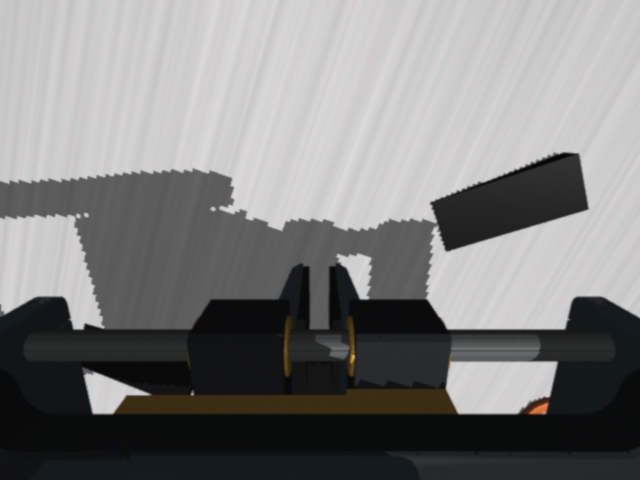

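Call:
{"api": "arm_command", "payload": {
  "deltas": [
    [0.11,[1.5,-4,0],0],
    [0.11,[3,-8,0],0],
    [0.11,[4.3,-11.2,0],0],
    [0.11,[5.4,-13.6,0],-0.018],
    [0.11,[6.5,-16,0],-0.036],
    [0.11,[7.6,-18.5,0],-0.054],
    [0.11,[8.7,-21,0],-0.071],
    [0.11,[9.7,-23.4,0],-0.089],
    [0.11,[10.6,-26,0],-0.107],
    [0.11,[11.5,-28.5,0],-0.125],
    [0.11,[12.4,-31,0],-0.143],
    [0.11,[13.2,-33.6,0],-0.16],
    [0.11,[14,-36.2,0],-0.178],
    [0.11,[14,-36.2,0],-0.178],
    [0.11,[14,-36.2,0],-0.178]
  ]
}}

```text
time_s: 5.4
ee_pos: [468.1, 175.0, 14.9]
ee_rot: [-58.2, 90.0, -138.4]
force: [0.6, -0.1, 0.4]
gripper_width: 9.8
```

```bash
cat > m.py <<'E'
from h import *
import sys
tag=sys.argv[1]
s=env.state();print(s["time_s"],s["ee_pos"],s["force"],s["gripper_width"])
f=cams.grab_frame("top");cv2.imwrite(f"pics/{tag}.png",cv2.resize(f["img"][220:400,100:340,::-1],None,fx=3,fy=3,interpolation=2))
p=np.array(eval(sys.argv[2]))
L=cams.silhouettes(f,"wedge")
L=[d for d in L if d["region"].sum()>600]
c=proj(f,[[p[0],p[1],6]])[0]
d=min(L,key=lambda d:np.hypot(*(np.array(d["centre"])-c)));print(d["conf"],d["centre"],d["region"].sum())
r=wedge_fit([f],[d["region"]],p);print(r.x,r.fun)
a=np.radians(r.x[2]);B=np.array(eval(sys.argv[3]) if len(sys.argv)>3 else [493,30.]);v=B-r.x[:2]
print("ball along",v@[np.cos(a),np.sin(a)],"lateral",v@[-np.sin(a),np.cos(a)])
E
python3 m.py d "[482,112,-80.]"
```

```text
5.4 [468.14916497 175.01520117  14.90966903] [ 0.5989512  -0.13422947  0.4495014 ] 9.783444001730771
0.95 [247.9, 300.7] 1732
[482.80053757 107.30391921 -77.64579229] 0.10767898383371824
ball along 77.69606053541621 lateral -6.5762555450331925
```

View pics/d.png

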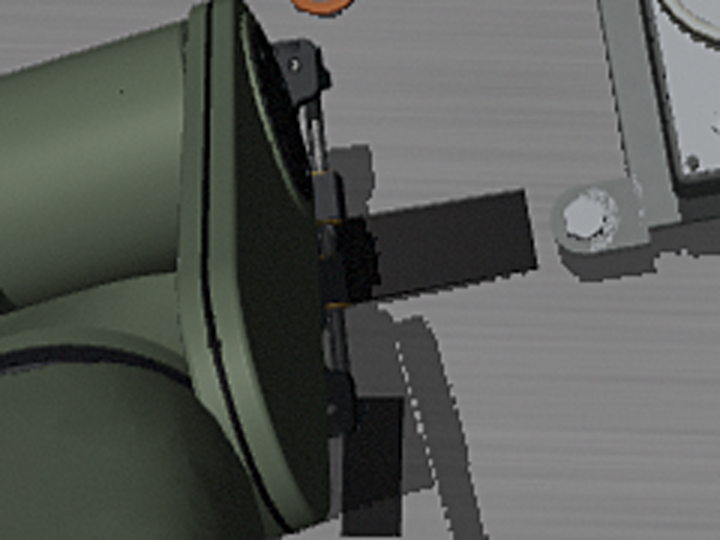

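```bash
cat > h2.py <<'E'
from h import *
def wfit(f,reg,p0,cmin):
    S=4
    def cost(p):
        h=cv2.convexHull(np.float32(proj(f,T(p,W))))[:,0]
        m=np.zeros((480*S,640*S),np.uint8);cv2.fillConvexPoly(m,np.int32(np.round(h*S+S/2)),1)
        m=cv2.resize(m.astype(np.float32),(640,480),interpolation=cv2.INTER_AREA)
        return np.abs(m-reg)[:,cmin:].sum()
    return minimize(cost,p0,method="Nelder-Mead",options=dict(initial_simplex=np.array(p0)+np.array([[0,0,0],[8,0,0],[0,8,0],[0,0,6]]),xatol=.05,fatol=1e-3))
E
cat > m2.py <<'E'
from h2 import *
import sys
tag=sys.argv[1];p=np.array(eval(sys.argv[2]));cm=int(sys.argv[3])
s=env.state();print(s["time_s"],s["ee_pos"],s["force"])
f=cams.grab_frame("top");cv2.imwrite(f"pics/{tag}.png",cv2.resize(f["img"][220:400,100:340,::-1],None,fx=3,fy=3,interpolation=2))
L=[d for d in cams.silhouettes(f,"wedge") if d["region"].sum()>300]
c=proj(f,[[p[0],p[1],6]])[0]
d=min(L,key=lambda d:np.hypot(*(np.array(d["centre"])-c)));print(d["conf"],d["centre"],d["region"].sum())
B=np.array([493,30.])
for reg in (d["region"],):
  for dp in ([0,0,0],[2,2,3],[-2,0,-3]):
    r=wfit(f,reg,p+dp,cm);a=np.radians(r.x[2]);v=B-r.x[:2]
    print(r.x,r.fun,"along",v@[np.cos(a),np.sin(a)],"lat",v@[-np.sin(a),np.cos(a)])
E
python3 m2.py e "[480,110,-80.]" 231
```

```text
5.5 [468.15396632 175.1478088   14.93347089] [0.51454459 0.2013956  0.88686046]
0.97 [246.4, 302.1] 1711
[482.59875915 108.76015062 -77.91080489] 37.6875 along 79.19184225111779 lat -6.324496678810819
[482.60631924 109.18405963 -77.46032062] 40.6875 along 79.55182472064094 lat -7.046352450000519
[482.62481625 108.93611339 -77.52380497] 38.375 along 79.31349614100458 lat -6.922699246396039
```

Call:
{"api": "arm_command", "payload": {
  "deltas": [
    [0.11,[0.4,-2.7,0],-0.005],
    [0.11,[0.8,-5.4,0],-0.01],
    [0.11,[1.3,-8.1,0],-0.015],
    [0.11,[1.7,-10.8,0],-0.015],
    [0.11,[2.2,-13.5,0],-0.015],
    [0.11,[2.7,-16.2,0],-0.015],
    [0.11,[3.1,-19,0],-0.015],
    [0.11,[3.6,-21.7,0],-0.015],
    [0.11,[3.6,-21.7,0],-0.015]
  ]
}}

```text
time_s: 6.5
ee_pos: [471.9, 153.1, 15.0]
ee_rot: [-11.4, 90.0, -92.4]
force: [1.2, -0.4, 0.5]
gripper_width: 10.1
```

```bash
python3 m2.py f "[486,86,-80.]" 245
```

```text
6.5 [471.88097668 153.12491791  14.96544987] [ 1.19340075 -0.36569506  0.5198399 ]
0.81 [259.8, 303.0] 1632
[481.20467577  94.34428553 -79.8046425 ] 111.75 along 65.41611755024961 lat 0.21981567645481145
[481.44987751  94.94188067 -80.20783005] 109.875 along 65.96013729514739 lat 0.33687107170352143
[481.45338432  94.87292042 -80.21558638] 111.3125 along 65.89153797665907 lat 0.35406372693660415
```

View pics/f.png

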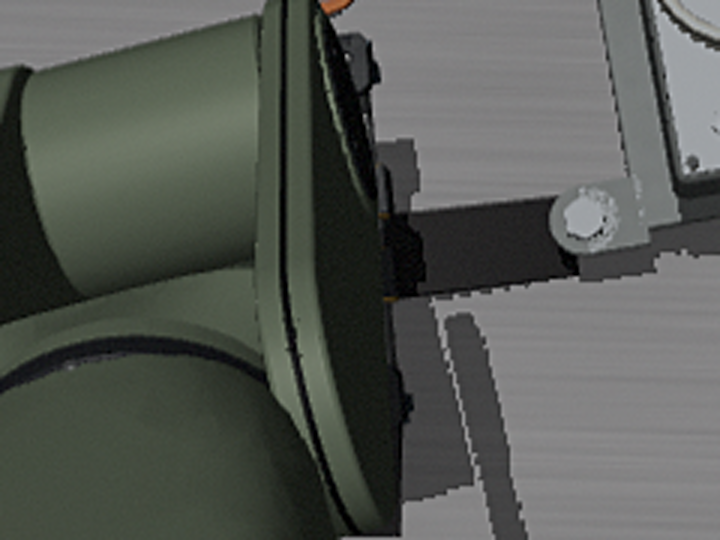

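Call:
{"api": "arm_command", "payload": {
  "deltas": [
    [0.11,[0.4,-2.5,0],0],
    [0.11,[0.8,-5,0],0],
    [0.11,[1.3,-7.5,0],0],
    [0.11,[1.7,-10,0],0],
    [0.11,[2.1,-12.5,0],0],
    [0.11,[2.6,-15,0],0],
    [0.11,[3,-17.5,0],0],
    [0.11,[3.4,-20,0],0],
    [0.11,[3.4,-20,0],0]
  ]
}}

```text
time_s: 7.5
ee_pos: [475.2, 133.1, 15.0]
ee_rot: [-7.3, 90.0, -88.4]
force: [0.9, 0.6, -0.4]
gripper_width: 10.0
```

```bash
python3 - <<'E'
from h import *
print(env.state()["force"])
f=cams.grab_frame("side");cv2.imwrite("pics/g.png",cv2.resize(f["img"][200:400,240:500,::-1],None,fx=3,fy=3,interpolation=2))
E
```

```text
[ 0.85597465  0.62337132 -0.36766602]
```

View pics/g.png

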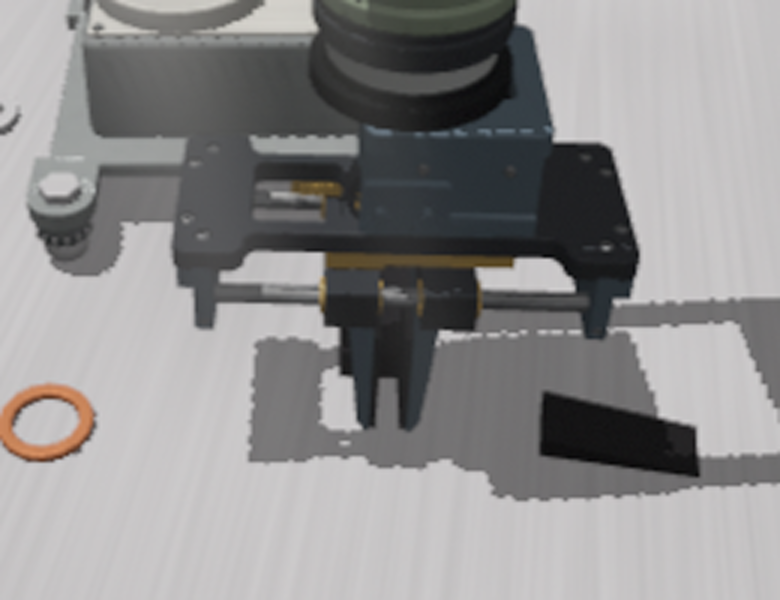

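Call:
{"api": "arm_command", "payload": {
  "deltas": [
    [0.11,[0.2,-1,0],0],
    [0.11,[0.3,-2,0],0],
    [0.11,[0.5,-3,0],0],
    [0.11,[0.7,-4,0],0],
    [0.11,[0.9,-5,0],0],
    [0.11,[0.9,-5,0],0]
  ]
}}

```text
time_s: 8.15
ee_pos: [476.2, 128.4, 15.0]
ee_rot: [50.1, 90.0, -31.0]
force: [0.4, 0.1, -0.2]
gripper_width: 9.9
```

Call:
{"api": "arm_command", "payload": {
  "deltas": [
    [0.11,[0.2,-1,0],0],
    [0.11,[0.3,-2,0],0],
    [0.11,[0.5,-3,0],0],
    [0.11,[0.7,-4,0],0],
    [0.11,[0.7,-4,0],0]
  ]
}}

```text
time_s: 8.65
ee_pos: [476.8, 124.8, 15.0]
ee_rot: [163.0, 90.0, 82.0]
force: [-0.8, 4.7, -0.3]
gripper_width: 9.9
```

Call:
{"api": "arm_command", "payload": {
  "deltas": [
    [0.11,[0.2,-1,0],0],
    [0.11,[0.3,-2,0],0],
    [0.11,[0.5,-3,0],0],
    [0.11,[0.5,-3,0],0]
  ]
}}

```text
time_s: 9.05
ee_pos: [477.3, 122.6, 15.0]
ee_rot: [168.0, 89.9, 86.8]
force: [-1.3, 7.9, 0.9]
gripper_width: 10.0
```

The force rose to 4.7 N and then 7.9 N, so it is snug. Backing off.

Call:
{"api": "arm_command", "payload": {
  "deltas": [
    [0.11,[-0.3,2,0],0],
    [0.11,[-1.5,9,0],0],
    [0.11,[-3,20,0],0],
    [0.11,[-3,20,40],0],
    [0.11,[-3,30,90],0],
    [0,[-3,60,130],0],
    [0,[-3,100,160],0],
    [0,[-3,140,160],0],
    [0,[-3,140,160],0],
    [0,[-3,140,160],0]
  ]
}}

```text
time_s: 10.05
ee_pos: [473.6, 262.1, 174.6]
ee_rot: [-35.4, 89.9, -116.3]
force: [0.3, -0.5, -0.0]
gripper_width: 0.7
```

```bash
cat > k.py <<'E'
from h2 import *
import sys
tag=sys.argv[1]
s=env.state();print(s["time_s"],s["ee_pos"],s["force"],s["gripper_width"])
for n,(r0,c0) in dict(top=(160,180),side=(180,240)).items():
    f=cams.grab_frame(n);cv2.imwrite(f"pics/{tag}_{n}.png",cv2.resize(f["img"][r0:r0+200,c0:c0+260,::-1],None,fx=3,fy=3,interpolation=2))
    L=cams.silhouettes(f,"lug");print(n,[(d["conf"],d["centre"],ray(f,d["centre"],42).round(1)) for d in L])
    L=cams.silhouettes(f,"wedge");print([(d["conf"],d["centre"],d["region"].sum()) for d in L])
    if n=="top":
        for d in L:
            if d["region"].sum()>1000 and abs(d["centre"][1]-300)<25:
                r=wfit(f,d["region"],[486,58,-80],0);print(r.x,r.fun)
E
python3 k.py h
```

```text
10.05 [473.61297779 262.05022201 174.55667111] [ 0.30298456 -0.52781999 -0.00151306] 0.7130297409304663
top [(0.65, [300.9, 292.9], array([492.5,  20.6,  42. ]))]
[(0.78, [131.4, 269.1], np.int64(795)), (0.7, [269.0, 302.7], np.int64(1332))]
[487.089086    56.94374381 -81.6807632 ] 578.375
side [(0.39, [231.4, 234.5], array([719.6,  -2.8,  42. ]))]
[(0.96, [444.5, 343.1], np.int64(1009)), (0.86, [302.5, 433.9], np.int64(1678)), (0.48, [384.1, 308.3], np.int64(147))]
```

View pics/h_top.png

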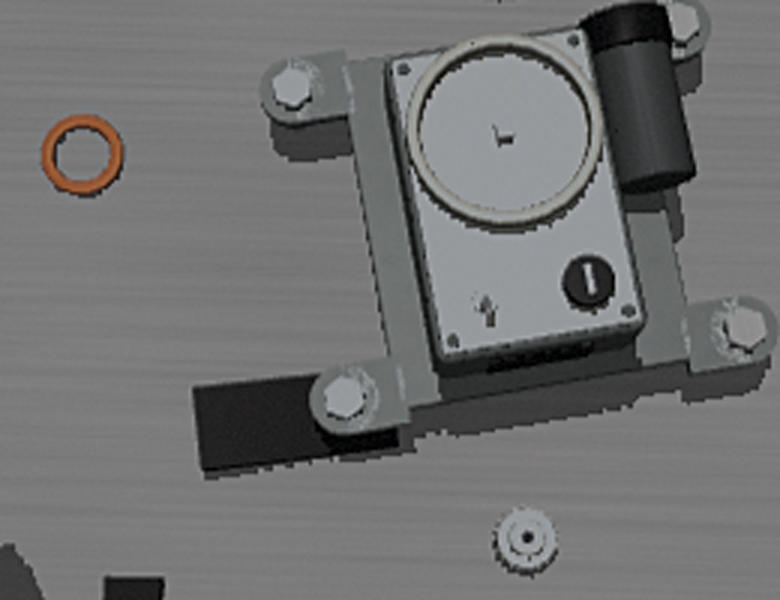

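View pics/h_side.png

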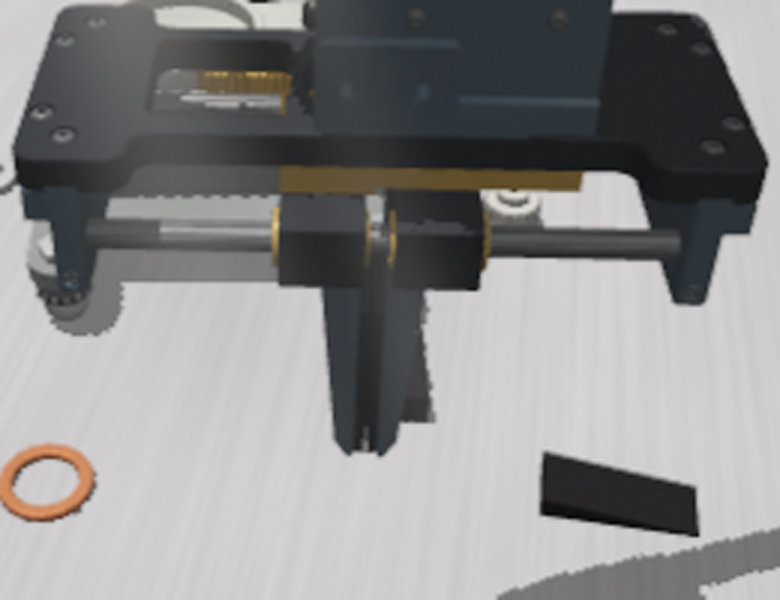

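The wedge is under the screw. The top view shows the lug nut at crop (345,397), which is unmoved, and the wedge centred beneath it. Next I'll press on the nut.

Call:
{"api": "arm_command", "payload": {
  "deltas": [
    [0,[4,-45,-20],0],
    [0,[8,-90,-40],0],
    [0,[12,-140,-55],0],
    [0,[16,-190,-55],0],
    [0,[18.7,-231.5,-55],0],
    [0,[18.7,-231.5,-75],0],
    [0,[18.7,-231.5,-100],0],
    [0,[18.7,-231.5,-108],0],
    [0,[18.7,-231.5,-108],0],
    [0,[18.7,-231.5,-108],0]
  ]
}}

```text
time_s: 11.35
ee_pos: [493.6, 30.1, 67.6]
ee_rot: [83.2, 89.9, 2.1]
force: [-0.2, -0.2, -0.2]
gripper_width: 0.6
```

```bash
python3 k.py i | head -3
```

```text
11.35 [493.56716194  30.08552486  67.57386522] [-0.15471967 -0.21113433 -0.24037324] 0.5942497597763325
top [(0.32, [347.1, 143.6], array([726.5, -43.3,  42. ]))]
[(0.97, [252.1, 302.2], np.int64(406)), (0.56, [127.0, 267.4], np.int64(871))]
```

View pics/i_side.png

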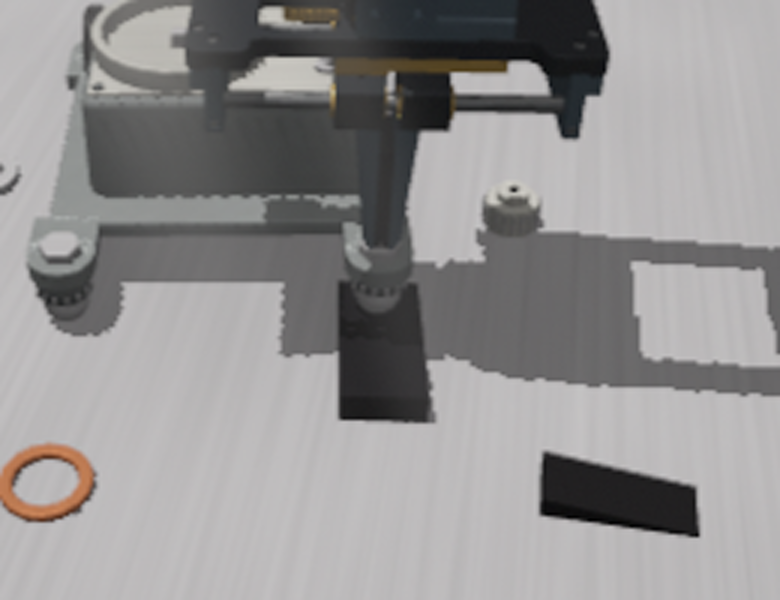

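View pics/i_top.png

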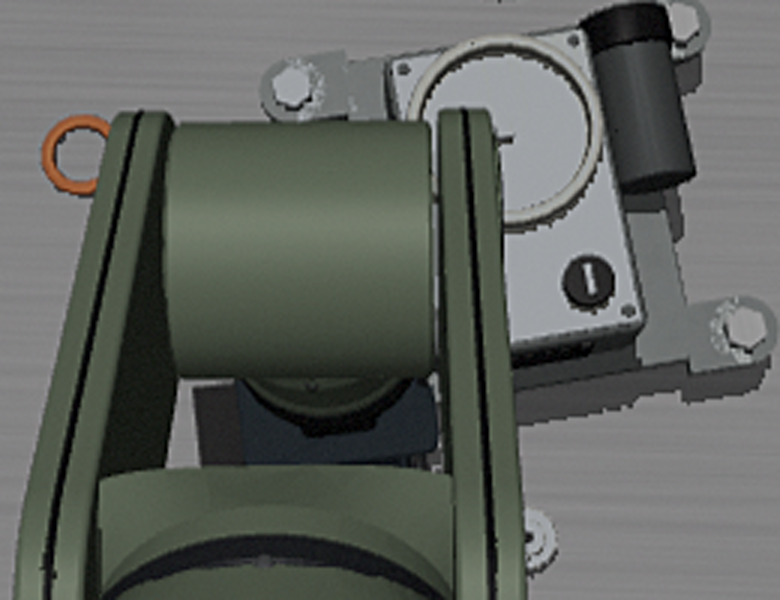

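The side view shows the fingertips just above the nut at about (385,245) and the wedge squarely under the ball. I'll press in small steps.

Call:
{"api": "arm_command", "payload": {
  "deltas": [
    [0,[0,0,-3],0],
    [0,[0,0,-6],0],
    [0,[0,0,-7],0],
    [0,[0,0,-8],0],
    [0,[0,0,-8],0]
  ]
}}

```text
time_s: 12.15
ee_pos: [492.8, 30.0, 59.0]
ee_rot: [-103.2, 90.0, 175.7]
force: [-1.1, 0.7, 2.0]
gripper_width: 0.9
```

Call:
{"api": "arm_command", "payload": {
  "deltas": [
    [0,[0,0,-0.5],0],
    [0,[0,0,-1],0],
    [0,[0,0,-1],0]
  ]
}}

```text
time_s: 12.45
ee_pos: [492.9, 30.0, 58.9]
ee_rot: [-151.6, 90.0, 127.4]
force: [-3.8, 0.6, 10.2]
gripper_width: 0.4
```

Call:
{"api": "arm_command", "payload": {
  "deltas": [
    [0,[0,0,-0.4],0],
    [0,[0,0,-0.8],0],
    [0,[0,0,-0.8],0],
    [0,[0,0,-0.8],0],
    [0,[0,0,-0.8],0],
    [0,[0,0,-0.8],0],
    [0,[0,0,-0.8],0]
  ]
}}

```text
time_s: 13.15
ee_pos: [492.8, 30.0, 58.8]
ee_rot: [115.7, 90.0, 34.6]
force: [-5.1, 0.0, 14.9]
gripper_width: 0.7
```

```bash
python3 k.py j | head -1
```

```text
13.15 [492.83460414  30.03844414  58.77880205] [-5.12584956  0.03192855 14.91885319] 0.7019489045770337
```

View pics/j_side.png

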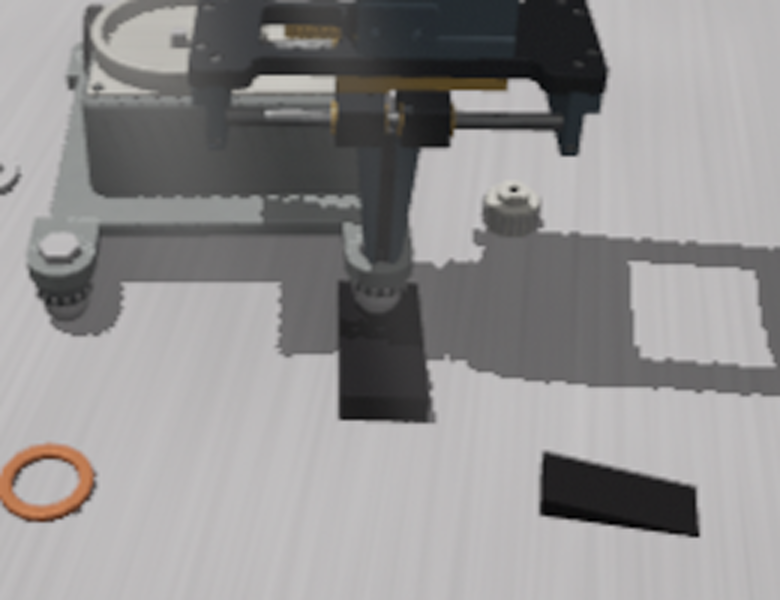

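There's no give: 2 N at z 59.0, 10 N at 58.9 and 15 N at 58.8, and 59 is the height of a level nut. Now I'll retreat.

Call:
{"api": "arm_command", "payload": {
  "deltas": [
    [0,[0,0,2],0],
    [0,[0,0,20],0],
    [0,[0,0,60],0],
    [0,[0,0,100],0],
    [0,[0,40,140],0],
    [0,[0,90,170],0],
    [0,[-30,140,170],0],
    [0,[-50,190,170],0],
    [0,[-70,240,170],0],
    [0,[-90,290,170],0],
    [0,[-90,290,170],0],
    [0,[-90,290,170],0]
  ]
}}

```text
time_s: 14.65
ee_pos: [401.6, 323.2, 226.8]
ee_rot: [-175.0, 89.9, 104.3]
force: [-0.1, -1.2, 0.2]
gripper_width: 0.1
```

```bash
python3 k.py k
```

```text
14.65 [401.64548781 323.2160256  226.78552283] [-0.0662011  -1.15614898  0.20612876] 0.14947758391885557
top [(0.66, [300.4, 293.3], array([491.9,  21.3,  42. ]))]
[(0.96, [225.1, 375.8], np.int64(923)), (0.87, [128.2, 266.8], np.int64(901))]
side [(0.51, [366.9, 273.4], array([488.5,  53.1,  42. ])), (0.46, [292.1, 229.0], array([625.3, -36.9,  42. ])), (0.44, [233.1, 235.0], array([716.3,  -2. ,  42. ]))]
[(0.93, [366.9, 298.6], np.int64(1167)), (0.65, [301.9, 430.9], np.int64(1621)), (0.62, [431.6, 344.6], np.int64(451))]
```

View pics/k_top.png

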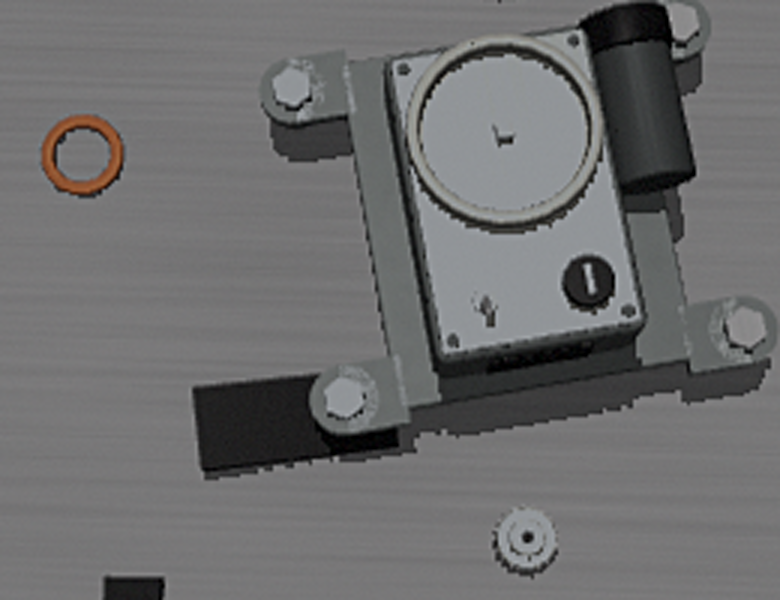

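View pics/k_side.png

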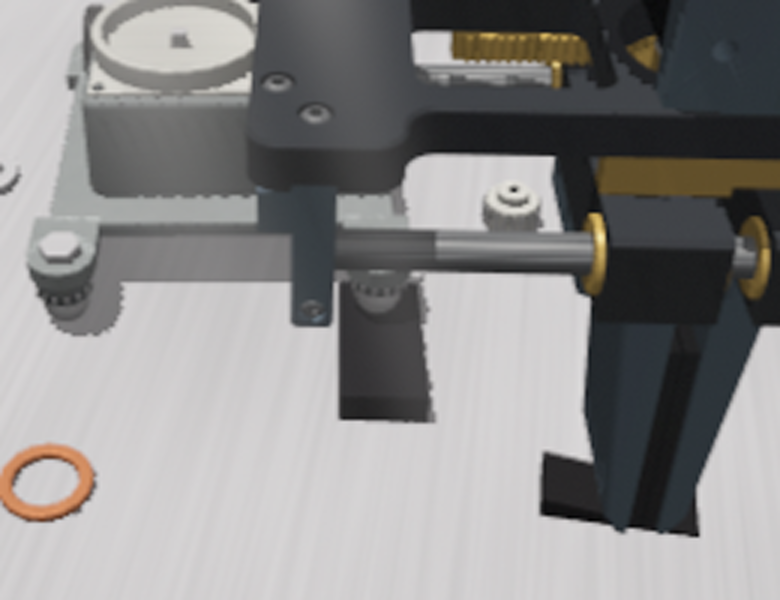

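```bash
python3 -c "
from workcell import env
print(env.job_done())"
```

```text
the job is handed in; nothing more can be done
None
```

The large wedge is snug under the seized screw, the corner held firm under a press, and I handed the job in at about 14.7 s with the hand clear.

- **Pushing:** The wedge started about 10° off line, so I steered it straight with the fingertips and pushed it in thin end first. I stopped when the push force reached 7.9 N, up from 4.7 N one step earlier. That is above the 5 N mark for snug and below the 10 N or so at which the tester would slide.
- **Press test:** With the fingers off the wedge, I pressed the lug at 10 N, then held about 15 N for half a second. The fingertips sank only about 0.2 mm in total. The nut was at its level height of 48 mm, so the corner neither gave nor looked jacked up.
- **Last pictures:** In the top view, the tester's nut is where it was before the push (to under a pixel), and the wedge sits where it did before the press. The gasket and knob look undisturbed. I didn't check the tachometer and hub again at the end, but the arm never went near them.
- **Less certain:** The wedge's exact position came from a fit with part of it hidden by the lug. There was also up to 5 N of sideways force during the press, which didn't move anything.

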